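# Snap the retaining ring into the spindle groove

### The job

The inclined turntable is missing the ring that keeps its disc on. Squeeze the two upright lugs of the sprung retaining ring to spread it, pass it over the head of the sloping spindle with its lugs pointing away from the disc, and let it close into the groove so that it sits square. Let go of it and leave the loupe, the vial and the eraser where they are.

Things in the scene. Friction and masses are not known exactly. Their poses are not given: they have to be found in the camera images.
- clip: Steel sprung retaining ring, drop-shaped, 80 mm long, 8 mm thick, 75 g, flat on the table. Two halves, hinged at the pointed end (dark pin, x = -36 mm); past the round end their arms cross and end in upright lugs. Origin: centre of the opening, at the underside; z up, as the lugs stand; x from hinge to lugs. The frame belongs to the half with the lug at -y; it turns with that half when spread.
- lug_right (a point): Middle of the lug at the clip's -y, 20 mm over the ring's underside. Lugs are flat, 12 mm wide, 6 thick, 34 tall from the underside (38 with the round eye). At rest they stand at x = 31, y = +-22 mm, 51 mm over their outsides. Squeeze them together along y to spread the ring: 4 N at first, 6 N at the stop. A grip of 15 N or more holds it spread; let go, it springs closed.
- lug_left (a point): The same of the lug at the clip's +y. At the stop the lugs are parallel, 16 mm over their outsides, 34 mm from the opening's centre on the ring's centre line (70 mm from the hinge), give or take 2 mm. The opening then clears the spindle head by about 3 mm at each side. Arms and ring fill only the lowest 8 mm: grip the lugs above that.
- clip_half (a joint): Angle by which the ring is spread: 0 closed and free, 0.06 closed in the groove, 0.2 to 0.3 if it grips the spindle head instead, 0.5 rad at the stop, fully spread.
- ring_centre (a point): Centre of the ring's opening, half-way up its 8 mm thickness (4 mm over the underside).
- stand: Grey base of the inclined turntable, 116 x 104 x 14 mm, fixed to the table; origin at the centre of its underside. It carries an aluminium disc, 100 mm across, and through it a steel spindle that leans 35 degrees from vertical towards the stand's own -x, about towards the robot.
- groove (a point): On the spindle's axis, where ring_centre comes to lie when the ring rests on the shoulder below the groove. z points up along the spindle, away from the disc; y is level. Along z from here: disc face -16 mm, shoulder (38 mm across) -4 mm, groove (22 mm across) -4 to +10, head (28 mm across) +10 to +20, cone to the end at +28. x is square to both, up the slope away from the robot.
- spindle_end (a point): Middle of the spindle's flat end, 16 mm across, 28 mm from the groove point along the axis. The lugs may point any way round the spindle; towards the robot (groove's -x) leaves most room.
- loupe: Black stand loupe, 38 mm across, 20 mm high, on the table; origin at its underside. Bystander.
- vial: Clear sample vial with white cap, 28 mm across, 52 mm high; origin at its underside. Bystander.
- eraser: Blue and white eraser, 20 x 46 x 12 mm; origin at its underside. Bystander.
Things that resemble listed ones, but are neither listed nor needed, are in the scene too. There is more than one size of the clip; the job needs the smaller.

How it is judged:
On the way:
1. the ring is spread over the spindle's head (value of joint clip_half above 0.25 rad and distance between ring_centre and groove below 0.025 m), for 0.1 s.
At the end, for the whole second after the job is handed in: The ring has closed in the groove (joint below 0.13 rad), its centre within 9 mm of the groove point and not more than 4 mm below it, its axis within 0.2 rad of the spindle's, lugs pointing away from the disc (lug_right at least 6 mm above the groove point along the spindle), at rest (distance between ring_centre and groove below 0.009 m and value of joint clip_half below 0.13 rad and angle between the z axis of clip and the z axis of groove, either way round below 0.2 rad and z of lug_right in the frame of groove above 0.006 m and z of ring_centre in the frame of groove above -0.004 m and linear speed of clip below 0.02 m/s); the robot touches nothing.
It fails at once if the loupe, the vial or the eraser is moved more than 30 mm (distance of any of loupe, vial, eraser from where it was at the start of the episode above 0.03 m).
It also fails if it takes over 42 s, if anything falls off the work surface, if the arm or the gripper's body presses on something with over 40 N, if the wrist force passes 120 N, or if a joint passes its speed limit or range.

### The arm

A 6-joint arm with a two-finger parallel gripper is mounted at the origin on a cart in front of the work surface, level with it; the furniture and walls round the work are solid. World frame = base frame: x ahead of the robot, y to its left, z up, the work surface at z = 0. Lengths are in m, angles in rad, forces in N, time in s.
With the tool pointing down it reaches from about 0.25 to 0.8 m from the base axis. Payload 8.5 kg.
Tool frame: the origin (TCP) lies between the finger pads; the fingertips stand 19 mm ahead of it and the grasp point (between the pads) is the TCP; z points along the fingers, y is the direction in which the jaws open and shut (so a half turn about z gives the same grasp; the last joint's range is limited). The gripper opens to 85 mm and grips with 20 to 120 N. Pads are 22 mm wide; open, the fingers measure 114 mm over their backs; the gripper's body (76 mm by 85 mm) begins 54 mm behind the grasp point. The pads swing forward as they close: fully open they stand 13 mm farther back than shut.
Start: joints at [-1.339, 0.238, -0.013, 1.319, 0, 1.571], TCP at [0.121, -0.511, 0.25] pointing down, gripper open.
Joint ranges: [-2.66, 2.66], [-1.03, 1.9], [-1.14, 1.46], [-1.82, 2.27], [-1.45, 1.34], [-3.14, 3.14]. Speed limits (rad/s): [2.22, 2.22, 2.79, 3.14, 3.14, 3.14].

### API

Orientations are given as a 3x3 rotation matrix whose columns are the frame's x, y, z axes.
In Python, from station import * gives the robot as it stands. The module is installed in compiled form; this text tells all that it offers.
- The arm moves only by the tool move_arm, never from a script. Its argument "increments" is a list of rows, each a list of 4 numbers: the shift along the world's x, y, z in cm, then the turn about the world's z in rad. A call has 1 to 12 rows; each row shifts and turns the commanded pose from where the row before left it; what a row does not reach is not made up. A row lasts 1/8 s, in which the tool goes at most 62.5 mm and 10.7 degrees, less where a joint would pass 70% of its speed; a pose out of reach is approached as far as the arm can. A call with a gripper value outside its range is refused whole. "claw" is the finger opening in cm, from 0 to 8.54, set as the call begins (left out, the last holds). The fingers move at their own pace and stop on an object; "grip_force" is the grip in N (left out, the last holds). Time passes only in rows, so rows that do not move let the fingers close. It gives the time, the measured TCP pose, the force and the opening at its end, in the units of the state.
- sense(): the state, without advancing time (a new reading comes with each control period).
- capture(name): name is "scene" or "top" or "wrist"; returns a dict with "image" (420x560x3 uint8, blue, green, red), "fx", "fy", "cx", "cy" (pixels), "pose" (4x4, takes a point from camera to world coordinates). Camera axes: x right, y down, z forward; pixel columns grow to the right and rows downward; lengths in m; the calibration is good to about 2 mm. A picture is of the moment at which its call begins. There is no depth.
- job_done(): hands the job in, once; it reports no verdict.
The state is a dict: "clock": time; "joint_positions": joint angles; "joint_velocities": joint speeds; "joint_torque": joint torques, N m; "ee_pos": TCP position; "eef_rot": TCP orientation; "contact_force": force on the tool from outside, world axes, zero at the start; "ft_torque": the same for the moment, N m; "width": opening from 0.0 (shut) to 1.0 (fully open).
Only numpy, scipy, OpenCV 4.12 (cv2) and the standard library are available. Lean on these libraries where they do the work, as an engineer would, in place of code of your own. Each camera call takes 0.05 s, during which the arm holds its last target. There are 200 camera calls.

## Working session

There is one attempt and no reset: what is moved stays moved. The work goes in short steps, Python scripts to look and compute and a tool call to move; the robot and the scene stay as the last step left them, time stands still between calls to the robot, and variables do not carry over. Pictures are saved under pics/ and viewed, about 8 in all and at most 12, crops included, and the job is handed in when it is done.

Besides the shell and the picture viewer there is one more tool, called after "Call:" by a JSON object that holds its "api" and its "payload". move_arm: Moves the arm, as the interface text tells. Its arguments: {"type":"object","properties":{"increments":{"type":"array"},"claw":{"type":"number"},"grip_force":{"type":"number"}},"required":["increments"]}

```bash
mkdir -p pics
cat > h.py <<'E'
from station import *
import numpy as np, cv2, pickle
def snap(n,f):
    c=capture(n); cv2.imwrite(f'pics/{f}.png',c['image']); pickle.dump(c,open(f'pics/{f}.pkl','wb')); return c
def load(f): return pickle.load(open(f'pics/{f}.pkl','rb'))
def proj(c,p):
    P=np.linalg.inv(c['pose'])@np.r_[p,1]; return np.array([c['fx']*P[0]/P[2]+c['cx'],c['fy']*P[1]/P[2]+c['cy']])
def back(c,uv,z):
    d=c['pose'][:3,:3]@np.array([(uv[0]-c['cx'])/c['fx'],(uv[1]-c['cy'])/c['fy'],1]); o=c['pose'][:3,3]
    return o+d*(z-o[2])/d[2]
def tri(c1,a,c2,b):
    A=[];B=[]
    for c,uv in((c1,a),(c2,b)):
        d=c['pose'][:3,:3]@np.array([(uv[0]-c['cx'])/c['fx'],(uv[1]-c['cy'])/c['fy'],1]); d/=np.linalg.norm(d)
        M=np.eye(3)-np.outer(d,d); A.append(M);B.append(M@c['pose'][:3,3])
    x=np.linalg.lstsq(np.vstack(A),np.hstack(B),rcond=None)[0]
    return x,[np.linalg.norm(m@x-b_) for m,b_ in zip(A,B)]
def crop(c,x0,y0,x1,y1,s,f): cv2.imwrite(f'pics/{f}.png',cv2.resize(c['image'][y0:y1,x0:x1],None,fx=s,fy=s,interpolation=cv2.INTER_CUBIC))
E
python3 - <<'E'
from h import *
a=snap('scene','s0');b=snap('top','t0')
for c in(a,b): print(c['fx'],c['cx'],c['cy'],c['pose'].round(3).tolist())
s=sense(); print(s['clock'],s['ee_pos'],s['eef_rot'].round(3) if hasattr(s['eef_rot'],'round') else s['eef_rot'],s['width'])
E
```

```text
383.78237697959213 278.3822463600408 208.86771358966325 [[0.851, -0.249, 0.463, 0.082], [-0.526, -0.39, 0.756, -0.907], [-0.008, -0.886, -0.463, 0.499], [0.0, 0.0, 0.0, 1.0]]
383.6573885402378 273.427721964861 213.15038466356455 [[-0.002, -0.985, 0.174, 0.299], [-1.0, -0.003, -0.028, -0.245], [0.028, -0.174, -0.984, 1.111], [0.0, 0.0, 0.0, 1.0]]
0.1 [ 0.12052908 -0.5106241   0.24974687] [[ 0.973  0.23  -0.   ]
 [ 0.23  -0.973  0.001]
 [ 0.    -0.001 -1.   ]] 1.0030841422903474
```

View pics/t0.png

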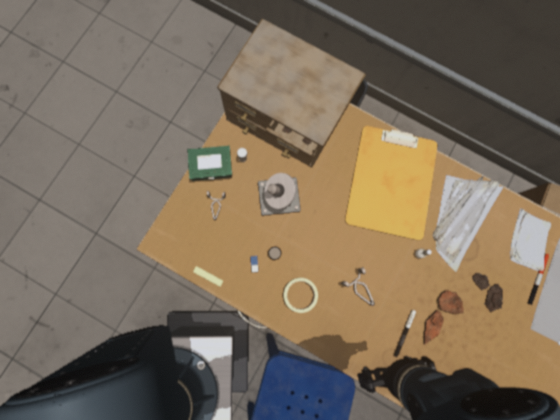

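View pics/s0.png

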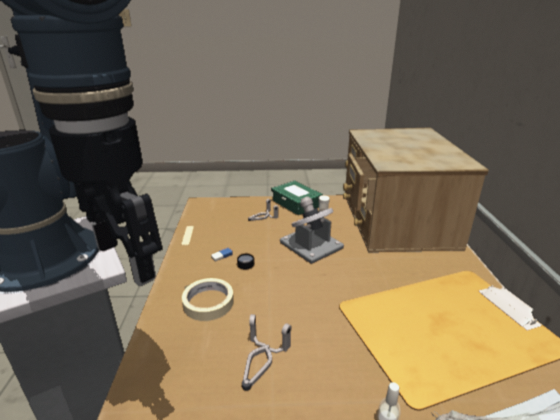

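Two clips are visible in top. A is at about (216,204) beside the green box and B at about (358,287). A looks smaller. Next is an enlarged crop with sizes.

Run:
```python
from h import *
b=load('t0');a=load('s0')
i=b['image']
r=lambda im,x0,y0,x1,y1,w,h:cv2.resize(im[y0:y1,x0:x1],(w,h),interpolation=cv2.INTER_CUBIC)
o=np.vstack([np.hstack([r(i,190,180,250,225,400,300),r(i,330,260,390,305,400,300)]),np.hstack([r(i,250,165,310,210,400,300),r(a['image'],235,170,355,260,400,300)])])
cv2.imwrite('pics/c1.png',o)
for n,h_,l1,l2 in(('A',(216,218),(208,195),(225,194)),('B',(371,304),(345,285),(362,270))):
    H=back(b,h_,.006);L1=back(b,l1,.036);L2=back(b,l2,.036)
    print(n,H.round(3),L1.round(3),L2.round(3),np.linalg.norm(L1-L2),np.linalg.norm(((L1+L2)/2-H)[:2]))
```

```text
A [ 0.48  -0.11   0.006] [ 0.541 -0.089  0.036] [ 0.545 -0.137  0.036] 0.04844949373598717 0.06326736837710024
B [ 0.235 -0.552  0.006] [ 0.288 -0.474  0.036] [ 0.329 -0.523  0.036] 0.06403463362932689 0.09139537207599907
```

View pics/c1.png

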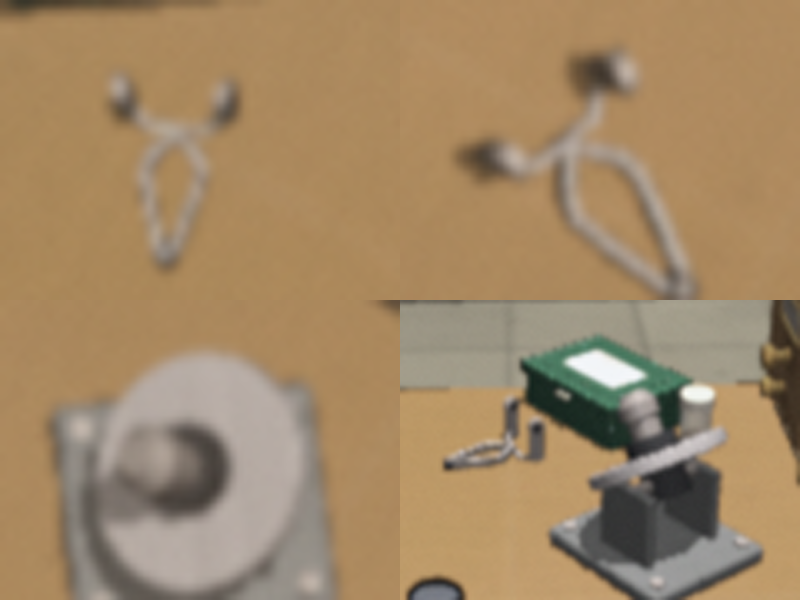

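A is the small one: its lugs are about 48 mm apart against 64 mm for B, and it is also the shorter. The spindle leans mostly towards +y. I'll approach A high and use the wrist camera.

Call:
{"api": "move_arm", "payload": {"increments": [[3.3,3.3,0,-0.02],[3.3,3.3,0,-0.02],[3.4,3.3,0,-0.02],[3.4,3.3,0,-0.02],[3.4,3.3,0,-0.02],[3.4,3.3,0,-0.02],[3.4,3.3,0,-0.02],[3.4,3.3,0,-0.02],[3.4,3.3,0,-0.02],[3.4,3.3,0,-0.02],[3.4,3.3,0,-0.02],[3.4,3.3,0,-0.01]], "claw": 8.0, "grip_force": 30}}

```text
clock: 1.6
ee_pos: [0.5274, -0.1136, 0.25]
eef_rot: [[1.0, 0.001, -0.0], [0.001, -1.0, 0.0], [-0.0, -0.0, -1.0]]
contact_force: [0.6, -0.6, -0.9]
width: 0.936
```

Run:
```python
from h import *
w=snap('wrist','w1'); s=sense()
print(s['clock'],s['ee_pos'].round(4),s['eef_rot'].round(3).tolist(),np.round(s['joint_positions'],3)); print(w['fx'],w['pose'].round(3).tolist())
crop(w,0,0,560,420,1.4,'w1v')
```

```text
1.65 [ 0.531  -0.1105  0.2495] [[1.0, 0.003, 0.002], [0.003, -1.0, 0.002], [0.002, -0.002, -1.0]] [-2.060e-01  2.680e-01  2.500e-02  1.327e+00  2.000e-03  2.932e+00]
305.7372249436034 [[0.001, -0.953, -0.301, 0.604], [-1.0, -0.002, 0.001, -0.114], [-0.001, 0.301, -0.953, 0.375], [0.0, 0.0, 0.0, 1.0]]
```

View pics/w1v.png

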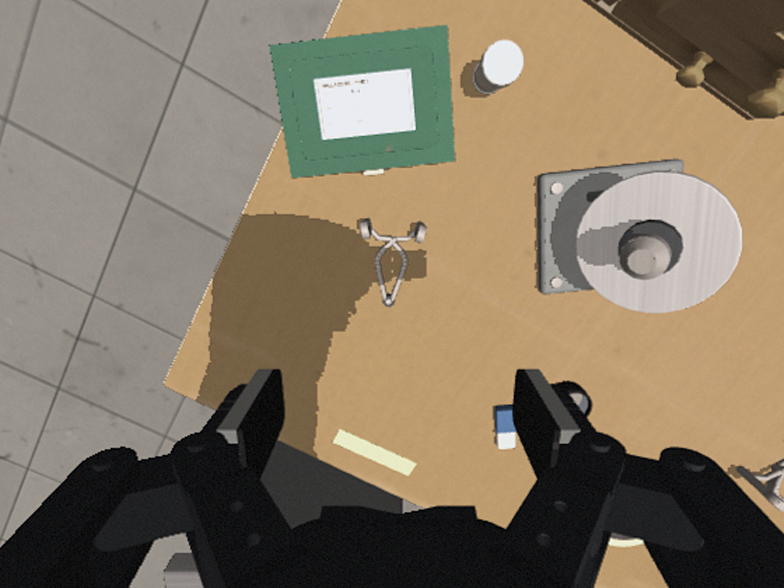

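The wrist picture (1.4x) shows clip A with lug tops at (364,226) and (420,232) and its hinge at (389,301). The disc spans 577–742 × 172–313, and the spindle's end is near (648,260). Next I fit the turntable to these.

```bash
cat > fit.py <<'E'
from h import *
from scipy.optimize import least_squares
w=load('w1');t=load('t0');s=load('s0')
H=back(w,np.array([389,301])/1.4,.008);A=back(w,np.array([364,226])/1.4,.036);B=back(w,np.array([421,231])/1.4,.036)
print('hinge',H.round(4),'L',A.round(4),'R',B.round(4),np.linalg.norm(A-B),'mid',((A+B)/2).round(4),'len',np.linalg.norm(((A+B)/2-H)[:2]))
# disc rim mask in wrist view
hsv=cv2.cvtColor(w['image'],cv2.COLOR_BGR2HSV); m=((hsv[...,1]<35)&(hsv[...,2]>120)).astype(np.uint8)
m[:, :400]=0; m[:110]=0; m[240:]=0
n,l,st,_=cv2.connectedComponentsWithStats(m); k=l[150,505]; hull=cv2.convexHull(np.argwhere(l==k)[:,::-1].astype(np.float32))[:,0]
print('disc box',st[k])
def axes(yaw): # yaw of the lean direction
    e=np.array([np.cos(yaw),np.sin(yaw),0]); T=np.radians(35); return e, np.sin(T)*e+np.cos(T)*np.array([0,0,1])
def circ(p,n,r,N=180):
    u=np.cross(n,[0,0,1.]);u/=np.linalg.norm(u);v=np.cross(n,u);a=np.linspace(0,2*np.pi,N);return p+r*(np.cos(a)[:,None]*u+np.sin(a)[:,None]*v)
obs=[(w,np.array([648,260])/1.4),(t,np.array([272.5,189.])),(s,np.array([305.,200.]))]
def res(x):
    e,n=axes(x[3]); E=x[:3]; C=E-.044*n
    P=np.array([proj(w,q) for q in circ(C,n,.05)])
    r=[np.min(np.linalg.norm(P-h,axis=1)) for h in hull[::2]]
    return np.r_[r,*[.5*(proj(c,E)-uv) for c,uv in obs]]
if __name__=='__main__':
    f=least_squares(res,[.53,-.24,.12,1.6],loss='soft_l1'); E=f.x[:3]; e,n=axes(f.x[3])
    print('end',E.round(4),'yaw',f.x[3],'groove',(E-.028*n).round(4),'disc c',(E-.044*n).round(4),'cost',f.cost)
    print('axis foot res',[(proj(c,E)-uv).round(1) for c,uv in obs])
    im=w['image'].copy()
    im=cv2.resize(im,None,fx=4,fy=4)
    for p,r,col in((E,.008,(0,0,255)),(E-.008*n,.014,(0,255,0)),(E-.044*n,.05,(255,0,0)),(E-.032*n,.019,(255,0,255))):
        cv2.polylines(im,[np.int32([proj(w,q)*4+1.5 for q in circ(p,n,r)])],True,col,1)
    for p in(H,A,B): cv2.circle(im,tuple(int(v*4) for v in proj(w,p)),4,(0,0,255),1)
    cv2.imwrite('pics/o1.png',np.hstack([im[400:960,1500:2160][:,:],]))
    # base corners check
    for uv in((539,177),(682,161),(541,293)): print('corner',back(w,np.array(uv)/1.4,.014).round(4))
E
python3 fit.py
```

```text
hinge [ 0.4815 -0.1053  0.008 ] L [ 0.5533 -0.0865  0.036 ] R [ 0.5494 -0.1316  0.036 ] 0.045277967234476434 mid [ 0.5513 -0.1091  0.036 ] len 0.06991873442621292
disc box [ 400  115  130  108 9128]
end [ 0.5477 -0.2626  0.1166] yaw 1.6089605265484015 groove [ 0.5483 -0.2786  0.0937] disc c [ 0.5486 -0.2878  0.0806] cost 60.17453507092776
axis foot res [array([-5.2, -3.5]), array([-3.2, -2.7]), array([-0.3, -3.7])]
corner [ 0.59   -0.2279  0.014 ]
corner [ 0.6025 -0.3416  0.014 ]
corner [ 0.4912 -0.2396  0.014 ]
```

View pics/o1.png

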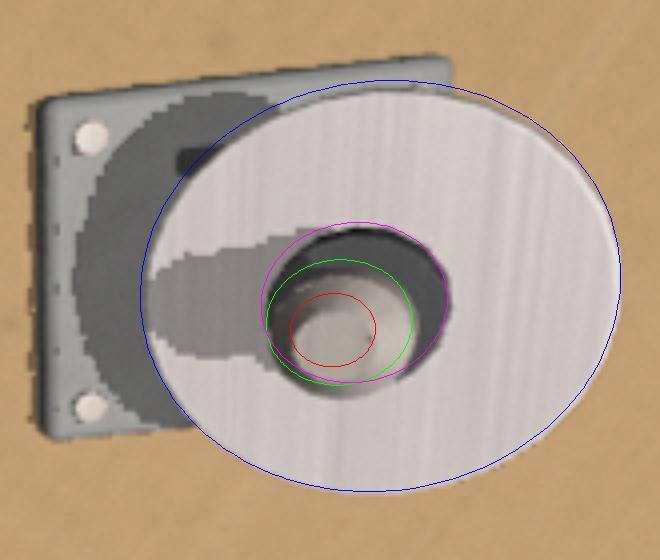

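```bash
sed -i "s/hsv\[...,2\]>120/hsv[...,2]>170/; s/\[648,260\])\/1.4/[1835,741])\/4/" fit.py
sed -i "s/^def axes/hull=np.array([h for h in hull if h[0]>490 or h[1]>202]); print(len(hull))\ndef axes/; s/hull\[::2\]/hull/; s/e,n=axes(x\[3\]); E/e,n=axes(1.685); E/; s/e,n=axes(f.x\[3\])/e,n=axes(1.685)/" fit.py; python3 fit.py
```

```text
hinge [ 0.4815 -0.1053  0.008 ] L [ 0.5533 -0.0865  0.036 ] R [ 0.5494 -0.1316  0.036 ] 0.045277967234476434 mid [ 0.5513 -0.1091  0.036 ] len 0.06991873442621292
disc box [ 412  123  118  100 7292]
26
end [ 0.5436 -0.2657  0.1131] yaw 1.6 groove [ 0.5454 -0.2817  0.0902] disc c [ 0.5465 -0.2908  0.0771] cost 5.342720233391752
axis foot res [array([-0.4,  0.7]), array([-2.1, -0.9]), array([-1. , -1.4])]
corner [ 0.59   -0.2279  0.014 ]
corner [ 0.6025 -0.3416  0.014 ]
corner [ 0.4912 -0.2396  0.014 ]
```

View pics/o1.png

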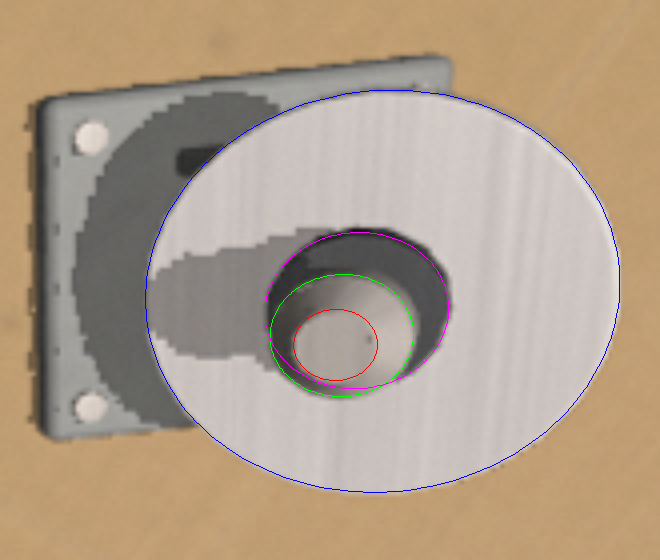

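The overlay now fits the disc, the head and the end face. The groove is at (0.545, -0.282, 0.090) and the lean yaw is 1.685. Now to grasp A.

Call:
{"api": "move_arm", "payload": {"increments": [[0.5,0.1,-3,-0.015],[0.5,0.1,-4,-0.015],[0.5,0.1,-4,-0.015],[0.5,0.1,-4,-0.015],[0.3,0.1,-3,0],[0,0,-1,0],[0,0,0,0],[0,0,0,0]], "claw": 7.5}}

```text
clock: 2.65
ee_pos: [0.5503, -0.1101, 0.0615]
eef_rot: [[0.998, -0.058, 0.002], [-0.058, -0.998, -0.0], [0.002, 0.0, -1.0]]
contact_force: [0.1, 0.3, 1.2]
width: 0.88
```

Run:
```python
from h import *
w=snap('wrist','w2'); s=sense()
print(s['clock'],s['ee_pos'].round(4),s['eef_rot'].round(3).tolist())
crop(w,140,120,420,330,2.5,'w2v')
```

```text
2.7 [ 0.5503 -0.1102  0.0616] [[0.998, -0.058, 0.002], [-0.058, -0.998, -0.0], [0.002, 0.0, -1.0]]
```

View pics/w2v.png

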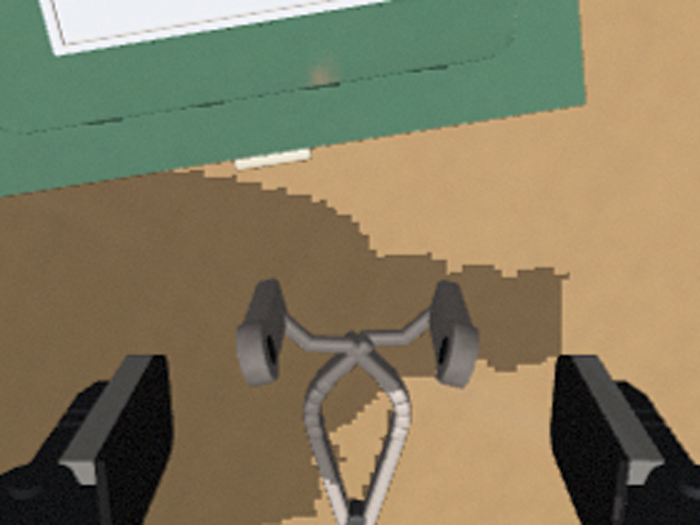

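Picture w2 shows the lugs centred between the open fingers, with their eyes at crop (258,350) and (458,353). I'll check the x position numerically.

Run:
```python
from h import *
w=load('w2')
f=lambda x,y,z:back(w,(140+x/2.5,120+y/2.5),z)
A=f(258,352,.036);B=f(458,354,.036);H=f(357,508,.008)
print(A.round(4),B.round(4),((A+B)/2).round(4),H.round(4),np.linalg.norm(A-B))
a=f(274,290,.008);b=f(443,290,.008);print('feet',a.round(4),b.round(4))
```

```text
[ 0.5516 -0.0879  0.036 ] [ 0.5486 -0.1313  0.036 ] [ 0.5501 -0.1096  0.036 ] [ 0.4886 -0.1055  0.008 ] 0.043540100778897445
feet [ 0.5546 -0.0886  0.008 ] [ 0.5522 -0.131   0.008 ]
```

Call:
{"api": "move_arm", "payload": {"increments": [[0.1,0,-1.4,0],[0,0,-1.4,0],[0,0,0,0]]}}

```text
clock: 3.08
ee_pos: [0.5494, -0.1097, 0.0307]
eef_rot: [[0.998, -0.058, -0.003], [-0.058, -0.998, 0.001], [-0.003, -0.0, -1.0]]
contact_force: [0.2, -0.3, 0.3]
width: 0.878
```

Call:
{"api": "move_arm", "payload": {"increments": [[0,0,0,0],[0,0,0,0],[0,0,0,0],[0,0,0,0],[0,0,0,0],[0,0,0,0],[0,0,0,0],[0,0,0,0]], "claw": 0, "grip_force": 40}}

```text
clock: 4.08
ee_pos: [0.5532, -0.1102, 0.0345]
eef_rot: [[0.998, -0.058, 0.006], [-0.058, -0.998, -0.001], [0.006, 0.0, -1.0]]
contact_force: [2.8, -0.5, 11.7]
width: 0.164
```

Call:
{"api": "move_arm", "payload": {"increments": [[0,0,1,0],[0,0,2,0],[0,0,3,0],[0,0,4,0],[0,0,3,0],[0,0,0,0],[0,0,0,0]]}}

```text
clock: 4.95
ee_pos: [0.5501, -0.1098, 0.1618]
eef_rot: [[0.998, -0.058, -0.001], [-0.058, -0.998, 0.0], [-0.001, -0.0, -1.0]]
contact_force: [0.7, 0.1, -0.8]
width: 0.165
```

Run:
```python
from h import *
w=snap('wrist','w3'); a=snap('scene','s3'); s=sense()
print(s['clock'],s['ee_pos'].round(4),s['contact_force'],s['width'],np.round(s['joint_positions'],2))
u=proj(a,s['ee_pos']).astype(int);print(u)
r=lambda im,x0,y0,x1,y1,w,h:cv2.resize(im[y0:y1,x0:x1],(w,h),interpolation=cv2.INTER_CUBIC)
cv2.imwrite('pics/c3.png',np.hstack([r(w['image'],180,150,380,350,400,400),r(a['image'],u[0]-50,u[1]-50,u[0]+50,u[1]+50,400,400)]))
```

```text
5.05 [ 0.5498 -0.1098  0.1611] [-0.48317642 -0.53385707 -1.55141575] 0.16442062022667875 [-0.2   0.34 -0.1   1.13  0.    3.  ]
[271 158]
```

View pics/c3.png

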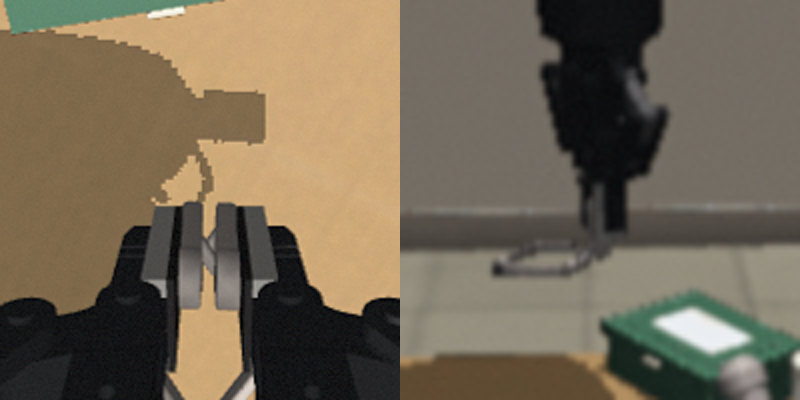

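Clip is held spread and level, lugs parallel. The tool can't tilt, so I'll pre-tilt the ring by pressing its hinge on the low part of the disc, which pivots the lugs between the pads. First I turn to the stand's heading.

Call:
{"api": "move_arm", "payload": {"increments": [[0,0,1,0.1],[-0.15,-0.6,0,0.165],[-0.15,-0.7,0,0.165],[-0.15,-0.7,0,0.165],[-0.15,-0.7,0,0.165],[-0.15,-0.7,0,0.165],[-0.15,-0.7,0,0.165],[-0.2,-0.7,0,0.165],[-0.2,-0.7,0,0.165],[-0.2,-0.7,0,0.165],[-0.1,-0.6,0,0.158],[0,-0.5,0,0]], "grip_force": 28}}

```text
clock: 6.55
ee_pos: [0.534, -0.183, 0.1712]
eef_rot: [[-0.113, 0.994, -0.002], [0.994, 0.113, 0.001], [0.001, -0.002, -1.0]]
contact_force: [0.0, 0.9, -0.6]
width: 0.162
```

Call:
{"api": "move_arm", "payload": {"increments": [[0,0,-2,0],[0,0,-2.5,0],[0,0,-2.5,0],[0,0,0,0],[0,0,0,0]]}}

```text
clock: 7.18
ee_pos: [0.5348, -0.183, 0.1027]
eef_rot: [[-0.112, 0.994, -0.0], [0.994, 0.112, -0.0], [-0.0, -0.0, -1.0]]
contact_force: [0.5, -0.4, -0.2]
width: 0.164
```

Call:
{"api": "move_arm", "payload": {"increments": [[0,0,-0.7,0],[0,0,-0.7,0],[0,0,-0.7,0],[0,0,-0.7,0],[0,0,-0.6,0],[0,0,-0.6,0]]}}

```text
clock: 7.92
ee_pos: [0.5344, -0.1829, 0.0617]
eef_rot: [[-0.114, 0.994, -0.001], [0.994, 0.114, 0.0], [0.0, -0.001, -1.0]]
contact_force: [0.6, 0.6, -1.1]
width: 0.16
```

Run:
```python
from h import *
a=snap('scene','s4'); w=snap('wrist','w4'); s=sense()
print(s['clock'],s['ee_pos'].round(4),s['contact_force'],s['width'])
u=proj(a,s['ee_pos']).astype(int);print(u)
r=lambda im,x0,y0,x1,y1,w,h:cv2.resize(im[y0:y1,x0:x1],(w,h),interpolation=cv2.INTER_CUBIC)
cv2.imwrite('pics/c4.png',np.hstack([r(w['image'],180,100,430,350,400,400),r(a['image'],u[0]-40,u[1]-50,u[0]+60,u[1]+50,400,400)]))
```

```text
8.025 [ 0.5341 -0.1828  0.0614] [ 0.18064781 -0.31352672 -0.35711488] 0.1611500776795678
[281 205]
```

View pics/c4.png

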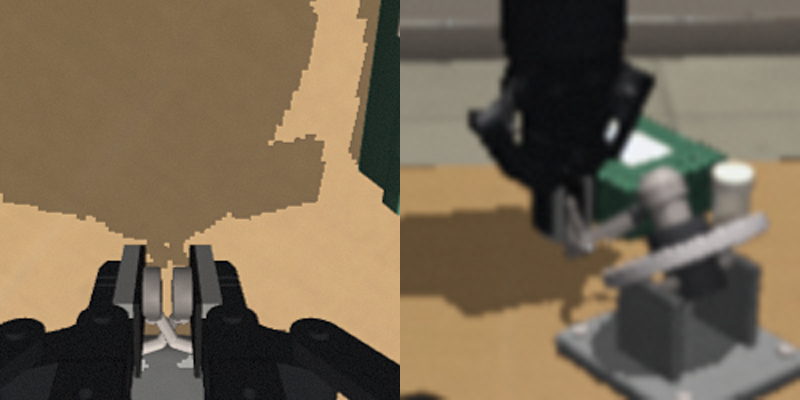

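The ring is pivoting: the lugs lean and the hinge rises against the disc with little force. I continue down to about 0.041.

Call:
{"api": "move_arm", "payload": {"increments": [[0,0,-0.6,0],[0,0,-0.6,0],[0,0,-0.5,0],[0,0,-0.3,0],[0,0,0,0]]}}

```text
clock: 8.65
ee_pos: [0.5345, -0.1829, 0.042]
eef_rot: [[-0.114, 0.994, -0.0], [0.994, 0.114, 0.0], [0.0, -0.0, -1.0]]
contact_force: [-0.0, 0.2, -0.6]
width: 0.166
```

Run:
```python
from h import *
a=snap('scene','s5'); s=sense()
print(s['clock'],s['ee_pos'].round(4),s['contact_force'],s['width'])
```

```text
8.7 [ 0.5346 -0.1829  0.0422] [ 0.01738216  1.05008702 -0.31114834] 0.16337607090330256
```

Call:
{"api": "move_arm", "payload": {"increments": [[-0.2,1.2,0,0],[-0.2,1.8,0.3,0],[-0.2,2.0,1.0,0],[0,0,3,0],[0,0,4,0],[0,0,2.5,0],[0,0,0,0],[0,0,0,0]]}}

```text
clock: 9.7
ee_pos: [0.5282, -0.1321, 0.1499]
eef_rot: [[-0.114, 0.993, -0.001], [0.993, 0.114, 0.0], [0.0, -0.001, -1.0]]
contact_force: [0.6, -0.1, -0.7]
width: 0.163
```

Run:
```python
from h import *
a=snap('scene','s6');t=snap('top','t6'); s=sense()
E=s['ee_pos'];print(s['clock'],E.round(4),s['contact_force'],s['width'])
u=proj(a,E).astype(int);print(u)
im=cv2.resize(a['image'][u[1]-50:u[1]+50,u[0]-40:u[0]+80],None,fx=6,fy=6,interpolation=cv2.INTER_CUBIC)
A=np.array([.114,-.9935,0]);Z=np.array([0,0,1.])
for d,col in((25,(0,255,255)),(35,(0,0,255)),(45,(255,0,0))):
    f=np.radians(d);U=np.cos(f)*A+np.sin(f)*Z;N=-np.sin(f)*A+np.cos(f)*Z
    q=[E+(x*U+n*N)*1e-3 for x,n in((0,0),(0,-30),(74,-30))]
    cv2.polylines(im,[np.int32([(proj(a,p)-u+[40,50]+.5)*6 for p in q])],False,col,1)
cv2.imwrite('pics/c6.png',im)
```

```text
9.8 [ 0.5279 -0.1324  0.1493] [ 0.07163628  0.29249996 -1.0290131 ] 0.15854978956113802
[268 167]
```

View pics/c6.png

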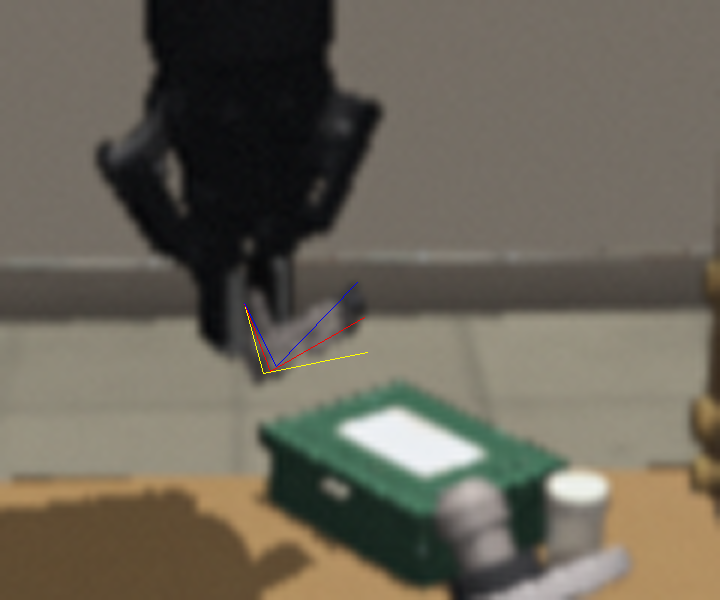

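The tilt is about 37°, which is good. I move to a point 60 mm out along the spindle axis, then step in along the axis.

Call:
{"api": "move_arm", "payload": {"increments": [[0.2,-1.4,0,0],[0.2,-1.8,0,0],[0.2,-1.8,-0.2,0],[0.2,-1.5,-0.3,0],[0.05,-0.5,0,0],[0,0,0,0],[0,0,0,0]]}}

```text
clock: 10.68
ee_pos: [0.5371, -0.2026, 0.1454]
eef_rot: [[-0.114, 0.993, -0.0], [0.993, 0.114, 0.0], [0.0, -0.0, -1.0]]
contact_force: [0.1, 0.7, -0.4]
width: 0.162
```

Run:
```python
from h import *
a=snap('scene','s7');t=snap('top','t7'); s=sense()
E=s['ee_pos'];print(s['clock'],E.round(4),s['contact_force'],s['width'])
T=np.array([.5403,-.2369,.0953]); n=np.array([-.574*.114,.574*.9935,.819]); d=E-T
print('along',d@n,'across',(d-(d@n)*n).round(4))
u=(268,165)
r=lambda im,x0,y0,x1,y1,w,h:cv2.resize(im[y0:y1,x0:x1],(w,h),interpolation=cv2.INTER_CUBIC)
v=proj(t,E).astype(int);print(v)
cv2.imwrite('pics/c7.png',np.hstack([r(a['image'],255,130,355,240,400,440),r(t['image'],v[0]-30,v[1]-33,v[0]+30,v[1]+33,400,440)]))
```

```text
10.775 [ 0.5371 -0.2024  0.1454] [-0.58032057 -0.50313768 -0.79657685] 0.16030673330710116
along 0.060919634646698244 across [ 0.0008 -0.0003  0.0002]
[246 187]
```

View pics/c7.png

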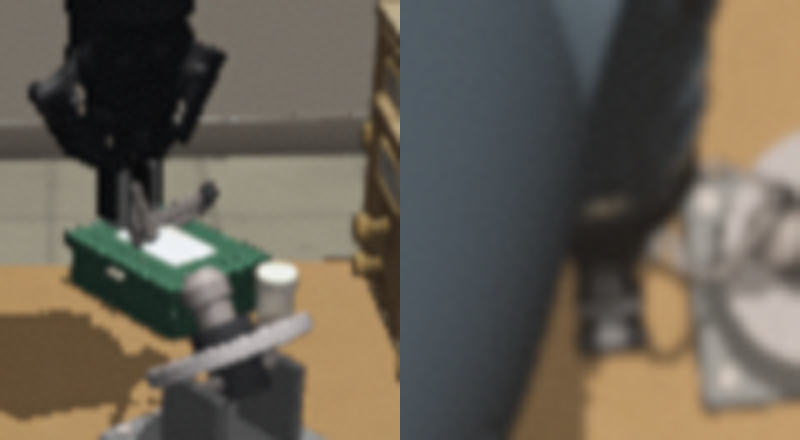

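The ring sits straight out along the axis from the spindle. I step down the axis.

Call:
{"api": "move_arm", "payload": {"increments": [[-0.03,-0.28,-0.41,0],[0.03,-0.285,-0.41,0],[0.03,-0.285,-0.41,0],[0.03,-0.285,-0.41,0],[0.03,-0.285,-0.41,0],[0.03,-0.285,-0.41,0],[0,0,0,0]]}}

```text
clock: 11.65
ee_pos: [0.5381, -0.2201, 0.1203]
eef_rot: [[-0.113, 0.994, -0.001], [0.994, 0.113, 0.0], [0.0, -0.001, -1.0]]
contact_force: [-0.0, -0.5, -0.6]
width: 0.163
```

Call:
{"api": "move_arm", "payload": {"increments": [[0.03,-0.285,-0.41,0],[0.03,-0.285,-0.41,0],[0,0,0,0]]}}

```text
clock: 12.02
ee_pos: [0.5387, -0.2258, 0.112]
eef_rot: [[-0.114, 0.994, -0.001], [0.994, 0.114, 0.0], [0.0, -0.001, -1.0]]
contact_force: [0.4, 0.2, -1.1]
width: 0.159
```

Call:
{"api": "move_arm", "payload": {"increments": [[0.03,-0.285,-0.41,0],[0,0,0,0]]}}

```text
clock: 12.28
ee_pos: [0.539, -0.2286, 0.108]
eef_rot: [[-0.114, 0.994, -0.001], [0.994, 0.114, 0.0], [0.0, -0.001, -1.0]]
contact_force: [0.3, 1.1, 0.3]
width: 0.161
```

Call:
{"api": "move_arm", "payload": {"increments": [[0.03,-0.285,-0.41,0],[0.03,-0.285,-0.41,0],[0,0,0,0]]}}

```text
clock: 12.65
ee_pos: [0.5396, -0.2343, 0.0997]
eef_rot: [[-0.114, 0.994, -0.001], [0.994, 0.114, 0.0], [0.0, -0.001, -1.0]]
contact_force: [-0.4, 0.9, -1.0]
width: 0.16
```

Call:
{"api": "move_arm", "payload": {"increments": [[0.02,-0.17,-0.25,0],[0.01,-0.11,-0.16,0],[0,0,0,0]]}}

```text
clock: 13.02
ee_pos: [0.5401, -0.237, 0.096]
eef_rot: [[-0.114, 0.994, -0.0], [0.994, 0.114, 0.0], [0.0, -0.0, -1.0]]
contact_force: [0.2, -0.0, -1.3]
width: 0.164
```

Call:
{"api": "move_arm", "payload": {"increments": [[0.01,-0.11,-0.16,0],[0,0,0,0],[0,0,0,0]]}}

```text
clock: 13.4
ee_pos: [0.5401, -0.2375, 0.0949]
eef_rot: [[-0.114, 0.993, 0.0], [0.993, 0.114, 0.001], [0.001, 0.0, -1.0]]
contact_force: [-1.8, 3.2, 5.7]
width: 0.162
```

Call:
{"api": "move_arm", "payload": {"increments": [[0.01,-0.11,-0.16,0],[0,0,0,0],[0,0,0,0]]}}

```text
clock: 13.78
ee_pos: [0.5401, -0.2379, 0.0937]
eef_rot: [[-0.115, 0.993, 0.0], [0.993, 0.115, 0.002], [0.002, 0.001, -1.0]]
contact_force: [-4.3, 8.5, 10.2]
width: 0.162
```

Contact is along the spindle axis, about 12 N, so the ring is on the shoulder. I ease off slightly and open.

Call:
{"api": "move_arm", "payload": {"increments": [[0,0.2,0.25,0],[0,0,0,0],[0,0,0,0]]}}

```text
clock: 14.15
ee_pos: [0.5403, -0.2374, 0.0952]
eef_rot: [[-0.114, 0.994, -0.0], [0.994, 0.114, -0.0], [-0.0, -0.0, -1.0]]
contact_force: [-0.2, 0.3, -0.9]
width: 0.16
```

Call:
{"api": "move_arm", "payload": {"increments": [[0,0,0,0],[0,0,0,0],[0,0,0,0],[0,0,0,0],[0,0,0,0],[0,0,0,0],[0,0,0,0],[0,0,0,0]], "claw": 7.5}}

```text
clock: 15.15
ee_pos: [0.5403, -0.2372, 0.0954]
eef_rot: [[-0.114, 0.994, -0.0], [0.994, 0.114, -0.0], [-0.0, -0.0, -1.0]]
contact_force: [0.7, 0.9, 0.2]
width: 0.875
```

Call:
{"api": "move_arm", "payload": {"increments": [[0,0.2,0.8,0],[0,0.3,1.5,0],[0,0.3,2.5,0],[0,0,4,0],[0,-1,4,0],[0,-2,3,0],[0,-2,0,0],[0,-2,0,0],[0,0,0,0],[0,0,0,0]]}}

```text
clock: 16.4
ee_pos: [0.5399, -0.299, 0.2524]
eef_rot: [[-0.113, 0.994, -0.002], [0.994, 0.113, 0.001], [0.001, -0.002, -1.0]]
contact_force: [-0.2, 0.4, -0.5]
width: 0.877
```

Run:
```python
from h import *
a=snap('scene','s8');w=snap('wrist','w8'); s=sense()
print(s['clock'],s['ee_pos'].round(4),s['contact_force'],s['width'])
r=lambda im,x0,y0,x1,y1,w,h:cv2.resize(im[y0:y1,x0:x1],(w,h),interpolation=cv2.INTER_CUBIC)
G=np.array([.5454,-.2817,.0902]);ug=proj(w,G).astype(int);print(ug)
x=int(np.clip(ug[0]-90,0,380));y=int(np.clip(ug[1]-110,0,200))
cv2.imwrite('pics/c8.png',np.hstack([r(w['image'],x,y,x+180,y+220,490,600),r(a['image'],275,180,345,260,310,354) if 0 else cv2.copyMakeBorder(r(a['image'],275,180,345,260,310,354),0,246,0,0,0)]))
```

```text
16.5 [ 0.5401 -0.2987  0.2528] [ 0.37754015 -0.37353947  0.14125685] 0.8786794610467763
[292 180]
```

View pics/c8.png

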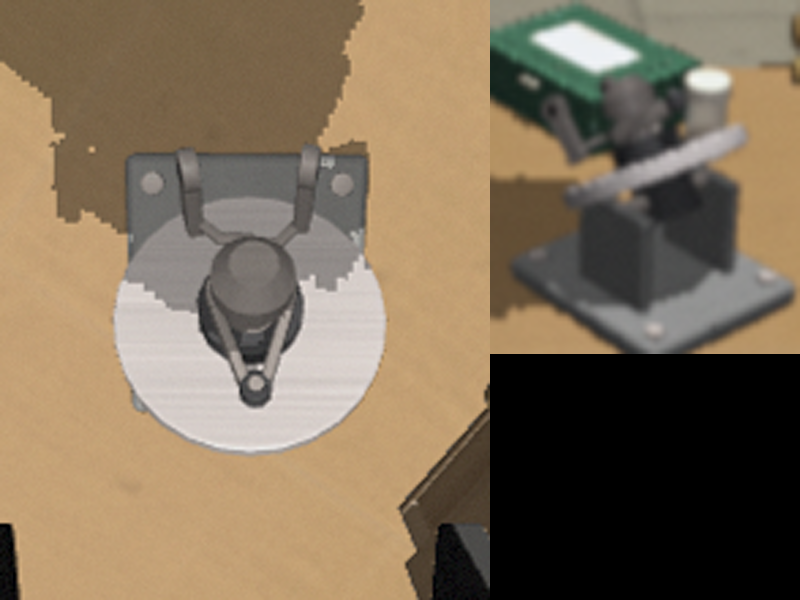

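The ring lies under the head, with lugs symmetric and pointing up the axis. A numeric check of the tilt against a seated model follows.

Run:
```python
from h import *
w=load('w8');G=np.array([.5454,-.2817,.0902]);A=np.array([.114,-.9935,0]);Z=np.array([0,0,1.]);S=np.cross(Z,A)
def P(d,dn,u,s,n):
    f=np.radians(d);U=np.cos(f)*A+np.sin(f)*Z;N=-np.sin(f)*A+np.cos(f)*Z
    f0=np.radians(35);N0=-np.sin(f0)*A+np.cos(f0)*Z
    q=proj(w,G+(u*U+s*S+n*N+dn*N0)*1e-3)-[202,70]; return (q*2.722).round(0)
print('seen eyes (188,158),(310,155) feet tops ; hinge (256,383)')
for d in(25,35,45):
  for dn in(0,5): print(d,dn,P(d,dn,-32,21,31),P(d,dn,-32,-21,31),P(d,dn,36,0,5))
s=sense();print(s['clock'])
```

```text
seen eyes (188,158),(310,155) feet tops ; hinge (256,383)
25 0 [315. 181.] [184. 181.] [248. 402.]
25 5 [317. 173.] [183. 173.] [248. 398.]
35 0 [313. 174.] [185. 174.] [249. 396.]
35 5 [315. 165.] [184. 165.] [249. 391.]
45 0 [311. 171.] [186. 171.] [249. 386.]
45 5 [312. 162.] [185. 162.] [249. 381.]
16.5
```

Run:
```python
from h import *
from fit import circ
w=load('w8');s=load('s8');G=np.array([.5454,-.2817,.0902]);A=np.array([.114,-.9935,0]);Z=np.array([0,0,1.]);S=np.cross(Z,A)
f0=np.radians(35);N0=-np.sin(f0)*A+np.cos(f0)*Z
C=np.array([(proj(w,q)-[202,70])*2.722 for q in circ(G-.016*N0,N0,.05)]);print('disc model',C.min(0).round(),C.max(0).round(),'seen (115,196)(386,452)')
E=lambda c,o,k,p:((proj(c,p)-o)*k).round(0)
print('end model',E(w,[202,70],2.722,G+.028*N0),'scene end',E(s,[275,180],4.43,G+.028*N0), 'disc hi/lo',E(s,[275,180],4.43,G-.016*N0+.05*(np.cos(f0)*A+np.sin(f0)*Z)),E(s,[275,180],4.43,G-.016*N0-.05*(np.cos(f0)*A+np.sin(f0)*Z)))
for d in(20,35,50):
    f=np.radians(d);U=np.cos(f)*A+np.sin(f)*Z;N=-np.sin(f)*A+np.cos(f)*Z
    print(d,[E(s,[275,180],4.43,G+(u*U+t*S+n*N)*1e-3) for u,t,n in((-32,21,31),(-32,-21,31),(36,0,0))])
```

```text
hinge [ 0.4815 -0.1053  0.008 ] L [ 0.5533 -0.0865  0.036 ] R [ 0.5494 -0.1316  0.036 ] 0.045277967234476434 mid [ 0.5513 -0.1091  0.036 ] len 0.06991873442621292
disc box [ 412  123  118  100 7292]
26
disc model [111. 199.] [382. 451.] seen (115,196)(386,452)
end model [250. 267.] scene end [128.  82.] disc hi/lo [218. 142.] [106. 180.]
20 [array([127.,  64.]), array([66., 86.]), array([195., 136.])]
35 [array([122.,  80.]), array([ 62., 103.]), array([189., 118.])]
50 [array([121.,  99.]), array([ 62., 122.]), array([181., 101.])]
```

Run:
```python
from h import *
a=load('s0')['image'];b=load('s8')['image']
g=lambda i:cv2.cvtColor(i,cv2.COLOR_BGR2GRAY).astype(int)
print('cols 308-327, rows 194-216');
for n,i in(('s0',a),('s8',b)):
    print(n)
    for y in range(194,216): print(y,' '.join(f'{v:3d}' for v in g(i)[y,306:328]))
```

```text
cols 308-327, rows 194-216
s0
194 161 132 117 108 105 106 109 100 100 110 110 110 105 100  97 101 119 156 165 162 157 157
195 118 112 108 104  97  99 110 104 104 108 107 104  90  92 122 151 173 195 199 195 186 174
196 141 140 131 114 103 103 107 108 110 100  84  77  78 129 198 225 231 234 235 234 230 222
197 183 179 168 146 125 113 101  86  86  75  56  52  84 170 236 244 243 243 243 243 243 241
198 202 199 189 173 149 113  76  56  54  51  43  44  80 165 234 244 243 244 244 244 244 242
199 204 199 188 178 158 116  65  43  42  41  40  39  61 126 191 224 234 237 239 239 237 230
200 188 182 172 168 155 127  74  46  42  39  40  39  54  91 133 165 184 197 205 204 195 180
201 169 165 163 160 156 135  89  51  40  37  37  39  55  84 104 120 131 143 149 149 143 135
202 158 161 161 159 155 139 103  58  39  38  38  41  54  83 104 113 121 128 130 127 128 125
203 151 158 157 152 139 118  89  52  39  39  39  42  55  84 113 124 128 133 134 129 125 126
204 141 145 140 133 121 106  79  48  39  36  38  41  55  88 120 133 139 141 140 135 127 125
205 118 123 131 140 140 133 106  62  41  40  40  41  58  9
[... 2280 characters left out ...]
  47  35  44  74 107 113 117 120 122 123 124 125 125 127
209  75  76  79  89  87  94 101  71  42  36  45  80 114 108 104 106 110 116 125 138 148 155
210  67  73  81  88  82  77  69  50  39  36  42  71  96  96  95 107 119 140 158 174 183 179
211  59  68  70  73  69  64  56  44  35  36  40  57  73  94 121 143 155 174 184 190 192 183
212  47  53  56  59  60  61  60  50  38  38  44  61  92 132 169 185 183 187 188 187 183 180
213  37  43  50  55  59  61  61  57  60  80  92 110 149 172 187 195 188 186 185 183 178 172
214  37  43  49  51  57  61  72  91 118 157 167 166 181 186 186 187 185 182 178 176 167 155
215  36  44  49  63  82  96 119 153 169 186 192 187 186 185 185 182 177 168 159 156 148 142
```

The fit is ambiguous. In the scene picture the hinge looks about 8–10 mm higher than a square ring allows, so the ring may sit about 10° over-tilted. I'll tap the hinge down gently with closed fingertips, stopping by height and force.

Call:
{"api": "move_arm", "payload": {"increments": [[0.3,-0.5,-1,0],[0.3,-0.5,-2,0],[0.3,-0.5,-2,0],[0,0,-2,0],[0,0,-2,0],[0,0,-1.2,0],[0,0,0,0],[0,0,0,0]], "claw": 0, "grip_force": 20}}

```text
clock: 17.5
ee_pos: [0.5497, -0.3144, 0.152]
eef_rot: [[-0.114, 0.993, 0.001], [0.993, 0.114, -0.0], [-0.001, 0.001, -1.0]]
contact_force: [-0.5, -0.4, 0.2]
width: -0.0
```

Call:
{"api": "move_arm", "payload": {"increments": [[0,0,-0.3,0],[0,0,0,0],[0,0,0,0]]}}

```text
clock: 17.88
ee_pos: [0.5493, -0.3142, 0.1486]
eef_rot: [[-0.114, 0.994, 0.0], [0.994, 0.114, -0.0], [-0.0, 0.0, -1.0]]
contact_force: [0.7, -0.0, -0.8]
width: -0.002
```

Call:
{"api": "move_arm", "payload": {"increments": [[0,0,-0.3,0],[0,0,0,0],[0,0,0,0]]}}

```text
clock: 18.25
ee_pos: [0.5493, -0.3142, 0.1453]
eef_rot: [[-0.114, 0.994, -0.0], [0.994, 0.114, 0.0], [0.0, -0.0, -1.0]]
contact_force: [0.0, -0.1, -0.2]
width: -0.004
```

Call:
{"api": "move_arm", "payload": {"increments": [[0,0,-0.2,0],[0,0,0,0],[0,0,0,0]]}}

```text
clock: 18.62
ee_pos: [0.5493, -0.3142, 0.1434]
eef_rot: [[-0.114, 0.994, -0.0], [0.994, 0.114, 0.0], [0.0, -0.0, -1.0]]
contact_force: [0.5, -0.9, 0.1]
width: -0.004
```

Call:
{"api": "move_arm", "payload": {"increments": [[0,0,-0.2,0],[0,0,0,0],[0,0,0,0]]}}

```text
clock: 19.0
ee_pos: [0.5495, -0.3146, 0.1417]
eef_rot: [[-0.114, 0.994, 0.001], [0.994, 0.114, -0.001], [-0.001, 0.0, -1.0]]
contact_force: [0.3, -3.0, 1.4]
width: -0.003
```

Call:
{"api": "move_arm", "payload": {"increments": [[0,0,-0.2,0],[0,0,0,0],[0,0,0,0]]}}

```text
clock: 19.38
ee_pos: [0.5499, -0.3152, 0.1402]
eef_rot: [[-0.113, 0.994, 0.002], [0.994, 0.113, -0.002], [-0.002, 0.001, -1.0]]
contact_force: [0.8, -5.2, 5.9]
width: -0.001
```

Call:
{"api": "move_arm", "payload": {"increments": [[0,0,-0.2,0],[0,0,0,0],[0,0,0,0]]}}

```text
clock: 19.75
ee_pos: [0.5503, -0.3158, 0.1385]
eef_rot: [[-0.113, 0.994, 0.002], [0.994, 0.113, -0.003], [-0.004, 0.002, -1.0]]
contact_force: [0.5, -8.8, 6.9]
width: -0.001
```

Contact came high, at a tip height of about 0.123, and on the finger's inner edge. That fits a hinge standing too high. I re-centre over the hinge and press straight down.

Call:
{"api": "move_arm", "payload": {"increments": [[0,0,1.0,0],[-0.05,0.5,0.5,0],[-0.1,0.7,0,0],[0,0,-0.5,0],[0,0,-0.3,0],[0,0,0,0],[0,0,0,0]]}}

```text
clock: 20.62
ee_pos: [0.5477, -0.3023, 0.1442]
eef_rot: [[-0.114, 0.994, -0.0], [0.994, 0.114, 0.0], [0.0, -0.0, -1.0]]
contact_force: [0.5, -0.3, 0.2]
width: 0.002
```

Call:
{"api": "move_arm", "payload": {"increments": [[0,0,-0.2,0],[0,0,0,0],[0,0,0,0]]}}

```text
clock: 21.0
ee_pos: [0.5479, -0.3025, 0.1426]
eef_rot: [[-0.114, 0.994, 0.0], [0.994, 0.114, -0.0], [-0.001, 0.0, -1.0]]
contact_force: [-0.6, -1.8, 2.4]
width: -0.0
```

Call:
{"api": "move_arm", "payload": {"increments": [[0,0,-0.2,0],[0,0,0,0],[0,0,0,0]]}}

```text
clock: 21.38
ee_pos: [0.5479, -0.3023, 0.1405]
eef_rot: [[-0.114, 0.994, 0.0], [0.994, 0.114, -0.0], [-0.0, 0.0, -1.0]]
contact_force: [0.3, -1.3, 3.8]
width: -0.003
```

Call:
{"api": "move_arm", "payload": {"increments": [[0,0,-0.2,0],[0,0,0,0],[0,0,0,0]]}}

```text
clock: 21.75
ee_pos: [0.5474, -0.3017, 0.1379]
eef_rot: [[-0.114, 0.993, -0.001], [0.993, 0.114, 0.001], [0.001, -0.001, -1.0]]
contact_force: [0.7, 0.4, 1.2]
width: 0.0
```

Call:
{"api": "move_arm", "payload": {"increments": [[0,0,-0.15,0],[0,0,0,0],[0,0,0,0]]}}

```text
clock: 22.12
ee_pos: [0.5477, -0.3021, 0.1368]
eef_rot: [[-0.114, 0.994, -0.0], [0.994, 0.114, 0.0], [0.0, -0.0, -1.0]]
contact_force: [-0.1, 1.1, 0.2]
width: -0.004
```

Call:
{"api": "move_arm", "payload": {"increments": [[0,0,-0.15,0],[0,0,0,0],[0,0,0,0]]}}

```text
clock: 22.5
ee_pos: [0.5479, -0.3023, 0.1355]
eef_rot: [[-0.114, 0.994, 0.0], [0.994, 0.114, -0.0], [-0.0, 0.0, -1.0]]
contact_force: [0.8, -0.5, 1.6]
width: 0.0
```

Call:
{"api": "move_arm", "payload": {"increments": [[0,0,-0.15,0],[0,0,0,0],[0,0,0,0]]}}

```text
clock: 22.88
ee_pos: [0.548, -0.3025, 0.1342]
eef_rot: [[-0.114, 0.994, 0.001], [0.994, 0.114, -0.001], [-0.001, 0.0, -1.0]]
contact_force: [-0.3, -1.1, 5.2]
width: -0.001
```

Call:
{"api": "move_arm", "payload": {"increments": [[0,0,2,0],[0,0,4,0],[0,0,4,0],[0,0,1.5,0],[0,0,0,0],[0,0,0,0]]}}

```text
clock: 23.62
ee_pos: [0.5473, -0.3019, 0.2471]
eef_rot: [[-0.114, 0.994, -0.002], [0.994, 0.114, 0.001], [0.002, -0.002, -1.0]]
contact_force: [0.3, -0.0, 0.5]
width: -0.001
```

Run:
```python
from h import *
b=snap('scene','s9')['image'];w=snap('wrist','w9');s=sense();print(s['clock'],s['ee_pos'].round(4))
g=cv2.cvtColor(b,cv2.COLOR_BGR2GRAY).astype(int)
for y in range(196,214): print(y,' '.join(f'{v:3d}' for v in g[y,306:328]))
c=cv2.cvtColor(load('s8')['image'],cv2.COLOR_BGR2GRAY).astype(np.float32)
# eye patch shift s8->s9 in scene (eye near 289,203)
d=g.astype(np.float32)
for n,(x,y) in dict(eye=(289,204),lugfoot=(293,212),disc=(325,216)).items():
    T=c[y-6:y+7,x-5:x+6];R=d[y-16:y+17,x-15:x+16]; m=cv2.matchTemplate(R,T,cv2.TM_CCOEFF_NORMED);_,v,_,p=cv2.minMaxLoc(m);print(n,'shift',p[0]-10,p[1]-10,round(v,2))
cv2.imwrite('pics/c9.png',w['image'])
```

```text
23.725 [ 0.5473 -0.3019  0.2472]
196 101  99  97  98  95  96 100 101 104  93  79  74  72 121 188 213 222 228 228 226 222 210
197 107 103  98  98  99 103  95  82  80  70  54  49  80 159 226 238 238 237 237 237 237 234
198 112 108 101  95  93  85  69  52  50  47  41  41  74 156 223 237 238 239 238 238 239 237
199 115 109 100  95  85  70  50  40  41  40  36  37  58 118 181 213 227 231 233 234 231 221
200 110 104  97  93  86  70  50  41  37  37  36  34  51  86 126 156 175 186 194 193 184 170
201 104 100  96  92  87  76  54  42  38  34  35  36  50  77  99 112 123 134 140 140 134 127
202 100 100  94  91  87  80  61  44  36  33  35  40  57  76  96 105 112 119 122 120 120 119
203  99 100  95  93  88  77  56  44  39  41  45  57  76  77  94 114 122 124 126 120 117 117
204  97 102  98  93  89  76  62  62  65  73  69  70  84  74  87 116 131 133 132 126 119 116
205  92  98  98  94  91  85  79  89 100 105  78  61  69  64  72 105 131 136 134 128 122 117
206  89  96  92  92  95  98  95  98 106 107  73  46  51  57  66  99 130 137 135 129 120 119
207  89  89  86  85  89  95  96  95  96  93  72  51  56  66  81 105 129 134 132 128 122 117
208  86  83  80  77  80  86  89  88  88  82  66  66  88  96 102 111 120 122 123 124 126 129
209  81  76  75  74  77  78  71  72  75  68  54  72 104 104 101 104 109 115 125 138 147 156
210  76  72  66  63  68  66  53  52  60  56  45  60  93  95  95 106 119 139 157 174 182 177
211  64  60  53  51  60  59  45  42  47  45  37  45  73  95 120 143 155 171 182 190 190 182
212  46  44  44  50  59  59  52  40  38  39  38  54  90 132 169 185 181 186 187 185 184 178
213  34  39  45  53  57  60  54  47  57  80  92 110 148 172 186 193 187 185 183 181 178 173
eye shift 0 0 0.87
lugfoot shift -1 -1 0.89
disc shift 0 0 1.0
```

Run:
```python
from h import *
a=cv2.cvtColor(load('s0')['image'],cv2.COLOR_BGR2GRAY);b=cv2.cvtColor(load('s9')['image'],cv2.COLOR_BGR2GRAY)
for n,(x,y) in dict(loupe=(246,261),eraser=(222,254),vial=(324,203)).items():
    m=cv2.matchTemplate(b[y-18:y+19,x-20:x+21],a[y-8:y+9,x-10:x+11],cv2.TM_CCOEFF_NORMED);_,v,_,p=cv2.minMaxLoc(m);print(n,p[0]-10,p[1]-10,round(v,2))
print(job_done())
```

```text
loupe 0 0 1.0
eraser 0 0 1.0
vial 0 0 0.97
the job is handed in; nothing more can be done
None
```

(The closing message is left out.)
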